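Scan the ingredient bin's label, then hold its lid half open

ROBOT

A 7-joint arm with a two-finger parallel gripper is mounted at the origin on the work surface. World frame = base frame: x ahead of the robot, y to its left, z up, the work surface at z = 0. Lengths are in m, angles in rad, forces in N, time in s.
With the tool pointing down it reaches from about 0.425 to 0.95 m from the base axis. Payload 16.7 kg.
Tool frame: the origin (TCP) lies on the front face of the gripper's body, between the roots of the fingers; the fingertips stand 97 mm ahead of it and the grasp point (between the pads) lies 78 mm ahead of it; z points along the fingers, y is the line along which they close (so a half turn about z gives the same grasp; the last joint's range is limited). The gripper opens to 94 mm and grips with 3 to 60 N. Pads are 16 mm wide; open, the fingers measure 119 mm over their backs; the gripper's body (75 mm by 177 mm) begins 78 mm behind the grasp point.
Start: joints at [-1.327, 0.426, 0.074, 1.606, -0.034, 1.111, -0.067], TCP at [0.258, 0.624, 0.303] pointing down, gripper open.
Joint ranges: [-2.85, 2.85], [-0.5, 2.14], [-1.23, 1.37], [0.21, 2.46], [-1.02, 4.16], [0.16, 2.05], [-2.73, 2.73]. Speed limits (rad/s): [1.89, 1.89, 2.39, 2.39, 3.01, 3.01, 3.01].

INTERFACE

Orientations are given as a unit quaternion [w, x, y, z].
In Python, from rig import env, read_camera gives the robot as it stands.
- The arm moves only by the tool pendant, called as a command line: name --argument value ..., lists and objects as JSON in quotes. Schema: {"type":"object","properties":{"offsets":{"type":"array","items":{"type":"object","properties":{"wx":{"type":"number"},"wy":{"type":"number"},"wz":{"type":"number"},"dx":{"type":"number"},"dy":{"type":"number"},"dz":{"type":"number"},"aperture":{"type":"number"}},"additionalProperties":false,"required":["aperture"]},"minItems":1,"maxItems":12},"grip_n":{"type":"number"},"only":{"type":"string"},"quiet":{"type":"boolean"},"lines":{"type":"string"}},"required":["offsets"],"additionalProperties":false}. offsets is a list of rows, 1 to 12 of them, each an object with the fields wx, wy, wz (a rotation vector in rad), dx, dy, dz (the shift in m), aperture (the opening from 0.0 (shut) to 1.0 (fully open)); a field left out counts as zero (the opening has to be given); each row shifts and turns the commanded pose from where the row before left it, along the tool's axes as they then stand; what a row does not reach is not made up. A row lasts 1/10 s, in which the tool goes at most 0.05 m and 0.15 rad, less where a joint would pass 70% of its speed; a pose out of reach is approached as far as the arm can. The fingers move at their own pace and stop on an object; grip_n is the grip in N (left out, the last holds). Time passes only in rows, so rows that do not move let the fingers close. The tool returns the time, the measured TCP pose, the force, the opening and the grip force at its end. only (a regular expression) keeps the lines of the reply that match it, lines (a string "A,B") keeps lines A to B, and quiet returns only ok. Input that does not fit is refused with a message, and nothing moves.
- env.state(): the state, without advancing time (a new reading comes with each control period).
- read_camera(name): name is "scene" or "top" or "wrist"; returns a dict with "frame" (480x640x3 uint8, red, green, blue), "z_map" (480x640 float32, m along the optical axis (not along the pixel's ray), 0 where there is no reading), "K" (3x3 intrinsics, pixels), "D" ([k1, k2, p1, p2, k3] as OpenCV has them; the pictures are not rectified), "pose" (4x4, takes a point from camera to world coordinates). Camera axes: x right, y down, z forward; pixel columns grow to the right and rows downward; lengths in m; the calibration is good to about 2 mm. A picture is of the moment at which its call begins.
- env.sign_off(): hands the job in; it is judged then, once.
The state is a dict: "clock": time; "q": joint angles; "dq": joint speeds; "tau": joint torques, N m; "tool_pos": TCP position; "ee_rot": TCP orientation; "force": force on the tool from outside, world axes, zero at the start; "wrist_torque": the same for the moment, N m; "finger_gap": opening from 0.0 (shut) to 1.0 (fully open); "gripper_force": force on a finger pad.
Only numpy, scipy, OpenCV 4.12 (cv2) and the standard library are available. Lean on these libraries where they do the work, as an engineer would, in place of code of your own. Each camera call takes 0.05 s, during which the arm holds its last target. There are 200 camera calls.

TASK

Take the hand scanner out of its cradle, point its nose straight down at the middle of the barcode label on the ingredient bin's closed lid from about 8 cm above it, and hold it steady there for a good second; then stand it back in its cradle, nose down. Then lift the bin's steel lid by its bar handle to 45 degrees and finish still holding it there, because it falls shut by itself and the baker wants to reach in: the program ends with the gripper holding the lid open. Leave the bowl, the tub and the jar where they are.

Things in the scene. Friction and masses are not known exactly. Their poses are not given: they have to be found in the camera images.
- scanner: loose hand scanner, a wand 140 mm tall standing nose down in the cradle, 160 g: black nose block 44 x 34 x 30 mm (x, y, z) at the bottom with the window in its underside, above it a straight white grip 30 x 24 mm (x, y), from 30 to 140 mm above the nose. Origin at the middle of the nose's underside, z up along the grip; the beam leaves the origin along -z
- cradle: grey open-topped rectangular cup fixed to the table, 62 x 52 x 55 mm outside, walls 5 mm, inside 52 x 42 mm, inner floor 5 mm above the table, on a dark foot plate 110 x 90 x 4 mm. Origin at the middle of its underside, z up; the scanner starts standing in it with the same yaw (4 mm of play all round)
- bin: white open-topped ingredient bin fixed to the table, 220 x 300 x 110 mm (x, y, z), with small jars inside and a steel lid on top. Origin at the middle of its underside, z up; +x points to the hinged side (away from the robot, turned by up to 20 degrees), y runs along the hinge
- lid (a joint): angle of the bin's lid in rad: 0 closed, growing as it opens, stop at 1.4; 45 degrees is 0.785. Flat steel plate 224 x 304 x 8 mm, about 0.35 to 0.7 kg, hinged along the bin's far (+x) upper rim; nothing but its own weight acts on it, so it falls shut from any angle if let go
- lid_hinge (a point): middle of the lid's hinge axis, at the bin's far rim, 110 mm above the table; the axis runs along the bin's y
- lid_handle (a point): middle of the lid's bar handle: a dark round bar of 10 mm diameter along the bin's y, 110 mm long with a post at each end, its centre 35 mm above the lid's top face, 190 mm from the hinge axis towards the robot and 43 mm above the plate's underside. It moves with the lid; the bar can turn between the fingers
- label (a point): middle of the white barcode label, 50 x 70 mm (x, y of the bin), lying flat on the lid's top face 119 mm above the table when closed, 100 mm behind the handle towards the hinge
- bowl: loose steel mixing bowl, 150 mm across, 70 mm high, a bystander; origin at the middle of its underside
- tub: loose open white plastic tub 120 x 160 x 60 mm, a bystander; origin at the middle of its underside
- jar: loose closed jar with a steel cap, 70 mm across, 100 mm high, a bystander; origin at the middle of its underside
Things that resemble listed ones, but are neither listed nor needed, are in the scene too. Leave any green look-alike of the cradle alone.

How it is judged:
By the outcome, as a careful person would: the job done as asked, in the order asked, and still so for the second after the job is handed in, while the arm keeps its last pose, push and grip.
It also fails if it takes over 72 s, if anything falls off the work surface, if the arm or the gripper's body presses on something with over 40 N, if the wrist force passes 120 N, or if a joint passes its speed limit or range.

## Working session

There is one attempt and no reset: what is moved stays moved. The work goes in short steps, Python scripts to look and compute and a tool call to move; the robot and the scene stay as the last step left them, time stands still between calls to the robot, and variables do not carry over. Pictures are saved under pics/ and viewed, at most 10 in all, crops included, and the job is handed in when it is done.

```bash
mkdir -p pics; ls; python3 - <<'E'
from rig import env, read_camera
import cv2,numpy as np
np.set_printoptions(precision=4,suppress=True)
ims=[]
for n in("scene","top"):
    r=read_camera(n); np.savez(f"{n}0.npz",**r); cv2.imwrite(f"pics/{n}0.png",r["frame"][:,:,::-1]); print(n,r["K"].tolist(),r["D"],r["pose"])
print(env.state())
E
```

```text
pics
scene [[445.8489688378016, 0.0, 318.25102260899763], [0.0, 445.8489688378016, 240.1335733562856], [0.0, 0.0, 1.0]] [0.0133 0.     0.     0.     0.    ] [[-0.6102  0.6552 -0.4455  0.9892]
 [ 0.7922  0.5103 -0.3346  0.3526]
 [ 0.0081 -0.5571 -0.8304  0.9818]
 [ 0.      0.      0.      1.    ]]
top [[579.7098529848694, 0.0, 321.88901497173816], [0.0, 579.7098529848694, 239.10800400105353], [0.0, 0.0, 1.0]] [0.0185 0.     0.     0.     0.    ] [[-0.0214 -0.9775  0.2099  0.1974]
 [-0.9998  0.0204 -0.007   0.0193]
 [ 0.0025 -0.21   -0.9777  1.7111]
 [ 0.      0.      0.      1.    ]]
{'clock': 0.1, 'q': array([-1.3275,  0.4267,  0.0738,  1.6065, -0.0341,  1.1108, -0.0671]), 'dq': array([-0.0001, -0.0032,  0.0016, -0.002 , -0.0012,  0.0002, -0.0005]), 'tau': array([  0.0088, -93.7467,   3.6773, -45.5031,  -0.0485,   0.017 ,
         0.    ]), 'tool_pos': array([0.2583, 0.6233, 0.3021]), 'ee_rot': array([-0.0001,  0.1952,  0.9808, -0.0006]), 'force': array([ 0.6823, -0.0224,  1.2958]), 'wrist_torque': array([-0.0025,  0.0127, -0.0249]), 'gripper_force': 0.0, 'finger_gap': 1.0003346433228704}
```

View pics/scene0.png

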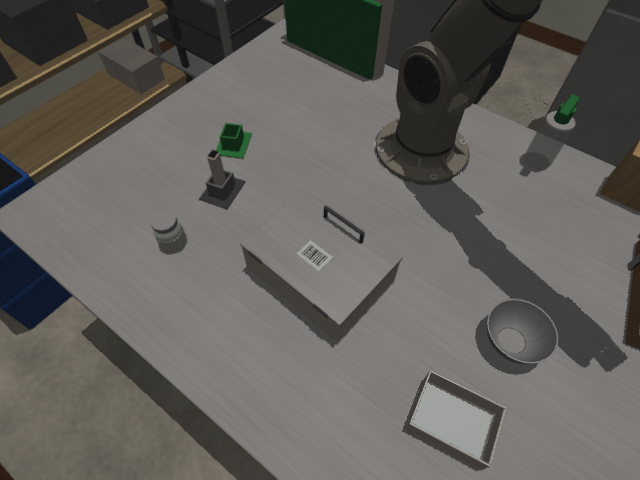

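View pics/top0.png

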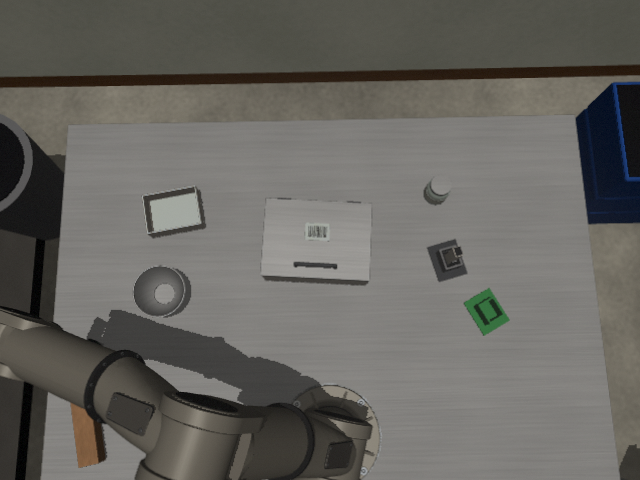

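The scene view shows the bin with handle (343,223) and label (316,256), and the scanner in the grey cradle (221,183). The green look-alike is at (233,138). In the top view the bin is at (317,240), handle (316,265), label (317,231), grey cradle with scanner (450,259), green cup (487,311), jar (438,190), bowl (160,291) and tub (173,211).
Cup candidates are grey with a dark foot (450,259) and green (487,311). The grey one fits, since it holds the wand. I'll confirm that in an enlarged crop.

```bash
cat > h.py <<'E'
import numpy as np,cv2
from scipy.spatial.transform import Rotation as R
np.set_printoptions(precision=4,suppress=True)
def load(n): return dict(np.load(n+".npz"))
def ray(r,px):
    p=cv2.undistortPoints(np.array(px,float).reshape(-1,1,2),r["K"],r["D"]).reshape(-1,2)
    d=np.c_[p,np.ones(len(p))]@r["pose"][:3,:3].T
    return r["pose"][:3,3],d
def plane(r,px,z):
    o,d=ray(r,px); return o+d*((z-o[2])/d[:,2])[:,None]
def two(ra,pa,rb,pb):
    o1,d1=ray(ra,[pa]);o2,d2=ray(rb,[pb]);d1,d2=d1[0],d2[0]
    s=np.linalg.lstsq(np.c_[d1,-d2],o2-o1,rcond=None)[0]
    a,b=o1+s[0]*d1,o2+s[1]*d2
    return (a+b)/2,np.linalg.norm(a-b)
def proj(r,P):
    T=np.linalg.inv(r["pose"]);return cv2.projectPoints(np.atleast_2d(P).astype(float),cv2.Rodrigues(T[:3,:3])[0],T[:3,3],r["K"],r["D"])[0].reshape(-1,2)
def tool(st):
    w,x,y,z=st["ee_rot"]; return R.from_quat([x,y,z,w])
E
python3 - <<'E'
from h import *
s=load("scene0");t=load("top0")
c=lambda r,x,y,w,h,k:cv2.resize(r["frame"][y:y+h,x:x+w,::-1],None,fx=k,fy=k,interpolation=cv2.INTER_CUBIC)
a=c(t,410,235,80,60,5);b=c(s,185,140,80,60,5)
a2=c(t,250,190,133,100,3);b2=c(s,237,195,133,100,3)
out=np.zeros((600,800,3),np.uint8)
out[:300,:400]=a;out[:300,400:800]=b;out[300:600,:399]=a2;out[300:600,400:799]=b2
cv2.imwrite("pics/crop1.png",out)
E
```

```text
(no output)
```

View pics/crop1.png

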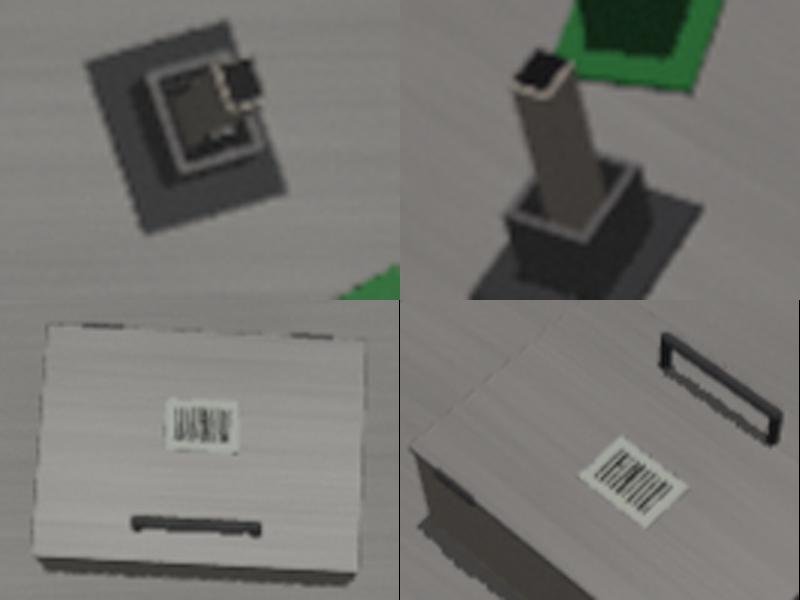

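```bash
python3 - <<'E'
from h import *
s=load("scene0");t=load("top0")
T=lambda u:np.array([410,235])+(np.array(u)+.5)/5-.5
S=lambda u:np.array([185,140])+(np.array(u)-[400,0]+.5)/5-.5
T2=lambda u:np.array([250,190])+(np.array(u)-[0,300]+.5)/3-.5
S2=lambda u:np.array([237,195])+(np.array(u)-[400,300]+.5)/3-.5
def rect(n,P):
    (c,wh,a)=cv2.minAreaRect((P[:,:2]*1000).astype(np.float32)); print(n,c,wh,a)
f=plane(t,T([(85,63),(228,20),(287,192),(148,235)]),.004);print("foot",f[:,:2].tolist());rect("foot",f)
print("footmean",f.mean(0), "xdir yaw", np.degrees(np.arctan2(*( (f[0]+f[1]-f[2]-f[3])[[1,0]]))))
rr=plane(t,T([(145,70),(222,52),(262,150),(185,172)]),.055);rect("rim",rr);print(rr.mean(0))
print("scan top", two(t,T((239,82)),s,S((543,73))), plane(t,[T((239,82))],.145),plane(s,[S((543,73))],.145))
for n,r,b in(("top",t,(300,218,335,246)),("scene",s,(290,235,340,280))):
    g=cv2.cvtColor(r["frame"],cv2.COLOR_RGB2GRAY);x0,y0,x1,y1=b
    sub=r["frame"][y0:y1,x0:x1].astype(int)
    m=((sub.min(2)>150)).astype(np.uint8)
    k,l,st,ce=cv2.connectedComponentsWithStats(cv2.morphologyEx(m,cv2.MORPH_CLOSE,np.ones((5,5))))
    i=1+st[1:,4].argmax();ys,xs=np.where(l==i)
    P=plane(r,np.c_[xs+x0,ys+y0],.119);rect("label "+n,P);print(P.mean(0),len(P))
print("lid corners",plane(t,T2([(48,325),(365,340),(357,570),(37,555)]),.118)[:,:2].tolist())
hc=plane(t,T2([(132,522),(260,527)]),.153);print("handle top",hc,hc.mean(0))
print("two",two(t,T2((132,522)),s,S2((776,418))),two(t,T2((260,527)),s,S2((664,340))))
E
```

```text
foot [[0.5324589720296219, -0.3066216930763091], [0.557049966899544, -0.3942166875184052], [0.45183123115555685, -0.4219234547724242], [0.42780900088852214, -0.3377333154197233]]
foot (492.2041015625, -365.1719970703125) (109.16395568847656, 90.98128509521484) 15.681307792663574
footmean [ 0.4923 -0.3651  0.004 ] xdir yaw 15.656207700349313
rim (493.3048400878906, -363.83001708984375) (65.832763671875, 46.838924407958984) 17.650197982788086
[ 0.4928 -0.3639  0.055 ]
scan top (array([ 0.4932, -0.3647,  0.1417]), np.float64(0.0005411897073338962)) [[ 0.4924 -0.3637  0.145 ]] [[ 0.4952 -0.3622  0.145 ]]
label top (561.4578857421875, 21.32949447631836) (67.74385833740234, 49.118404388427734) 88.8077621459961
[0.5616 0.0216 0.119 ] 198
label scene (563.7374267578125, 22.06751251220703) (65.53937530517578, 47.66086196899414) 86.77525329589844
[0.5639 0.0226 0.119 ] 200
lid corners [[0.6626572118250852, 0.165760398289184], [0.6416416406357024, -0.13510487739486662], [0.4218434255552066, -0.11906474789750877], [0.44204127541474175, 0.17615834574728287]]
handle top [[ 0.4651  0.0865  0.153 ]
 [ 0.458  -0.0295  0.153 ]] [0.4616 0.0285 0.153 ]
two (array([0.4665, 0.0857, 0.1474]), np.float64(0.002342841223005965)) (array([ 0.4589, -0.0291,  0.1457]), np.float64(0.0015569206517231258))
```

```bash
cat > go.py <<'E'
# usage: go.py x y z yaw_deg(of tool y): prints displacement in tool axes now, tilt and yaw error
import sys
from h import *
from rig import env
st=env.state();r=tool(st);M=r.as_matrix()
p=np.array(st["tool_pos"]);t=np.array(sys.argv[1:4],float)
print("t",st["clock"],"q",st["q"],"p",p)
yaw=np.degrees(np.arctan2(M[1,1],M[0,1]))
rz=-np.radians((float(sys.argv[4])-yaw+90)%180-90)
print("yaw",yaw,"rotvec to goal",(r.inv()*R.from_matrix(np.array([[np.sin(a),np.cos(a),0],[-np.cos(a),np.sin(a),0],[0,0,-1]]).T if 0 else np.c_[[np.cos(a+np.pi/2),np.sin(a+np.pi/2),0],[np.cos(a),np.sin(a),0],[0,0,-1]]) ).as_rotvec() if (a:=np.radians(yaw)-rz) is not None else 0)
print("d tool",M.T@(t-p),"d in goal frame",np.c_[[np.cos(a+np.pi/2),np.sin(a+np.pi/2),0],[np.cos(a),np.sin(a),0],[0,0,-1]].T@(t-p))
E
```

pendant --offsets '[{"wz": 0.13, "dz": -0.01, "aperture": 1}, {"wz": 0.13, "dz": -0.01, "aperture": 1}, {"wz": 0.13, "dz": -0.01, "aperture": 1}, {"wz": 0.13, "dz": -0.01, "aperture": 1}, {"wz": 0.13, "dz": -0.01, "aperture": 1}, {"wz": 0.13, "dz": -0.01, "aperture": 1}, {"wz": 0.12, "dz": -0.01, "aperture": 1}, {"aperture": 1}]' --grip_n 20

```text
clock: 0.9
tool_pos: [0.2584, 0.6239, 0.3736]
ee_rot: [-0.0, 0.603, 0.798, 0.001]
force: [0.7, 0.5, 0.4]
finger_gap: 0.997
gripper_force: 0.0
```

```bash
python3 go.py .56 .02 .37 15.7
```

```text
t 0.9 q [-1.4635  0.3826  0.2604  1.5317 -0.1018  1.2393 -0.9122] p [0.2584 0.6239 0.3736]
yaw 15.801952837258188 rotvec to goal [ 0.0008 -0.001   0.0018]
d tool [-0.6632  0.1258  0.003 ] d in goal frame [-0.6629  0.1269  0.0036]
```

pendant --offsets '[{"dx": -0.02, "dy": 0.012, "aperture": 1}, {"dx": -0.03, "dy": 0.015, "aperture": 1}, {"dx": -0.04, "dy": 0.015, "aperture": 1}, {"dx": -0.04, "dy": 0.015, "aperture": 1}, {"dx": -0.04, "dy": 0.015, "aperture": 1}, {"dx": -0.04, "dy": 0.01, "aperture": 1}, {"dx": -0.04, "dy": 0.01, "aperture": 1}, {"dx": -0.04, "dy": 0.01, "aperture": 1}, {"dx": -0.04, "dy": 0.01, "aperture": 1}, {"dx": -0.04, "dy": 0.01, "aperture": 1}, {"dx": -0.04, "dy": 0.01, "aperture": 1}, {"dx": -0.04, "dy": 0.01, "aperture": 1}]'

```text
clock: 2.1
tool_pos: [0.5187, 0.2282, 0.3721]
ee_rot: [-0.0, 0.601, 0.8, -0.0]
force: [-0.1, -0.3, 0.0]
finger_gap: 1.0
gripper_force: 0.0
```

```bash
python3 go.py .56 .02 .37 15.7
```

```text
t 2.1 q [-0.9346  0.2004  0.4779  1.79   -0.0993  1.1754 -0.144 ] p [0.5187 0.2282 0.3721]
yaw 16.186041194727526 rotvec to goal [-0.0005  0.0002  0.0085]
d tool [-0.2114 -0.0184  0.0022] d in goal frame [-0.2116 -0.0166  0.0021]
```

pendant --offsets '[{"dx": -0.04, "dy": -0.003, "aperture": 1}, {"dx": -0.04, "dy": -0.003, "aperture": 1}, {"dx": -0.04, "dy": -0.003, "aperture": 1}, {"dx": -0.04, "dy": -0.003, "aperture": 1}, {"dx": -0.04, "dy": -0.01, "aperture": 1}, {"dx": -0.04, "dy": -0.02, "aperture": 1}, {"dx": -0.04, "dy": -0.025, "aperture": 1}, {"dx": -0.04, "dy": -0.025, "aperture": 1}, {"dx": -0.04, "dy": -0.025, "aperture": 1}, {"dx": -0.04, "dy": -0.025, "aperture": 1}, {"dx": -0.04, "dy": -0.02, "aperture": 1}, {"aperture": 1}]'

```text
clock: 3.3
tool_pos: [0.4809, -0.2433, 0.3725]
ee_rot: [0.0, 0.604, 0.797, -0.001]
force: [0.3, 0.6, -0.1]
finger_gap: 0.999
gripper_force: 0.0
```

```bash
python3 go.py .493 -.3645 .30 15.7
```

```text
t 3.3 q [-0.3347  0.1671  0.7827  1.8592 -0.1262  1.1658  0.7656] p [ 0.4809 -0.2433  0.3725]
yaw 15.740647249952158 rotvec to goal [-0.0007  0.0015  0.0007]
d tool [-0.1199 -0.0211  0.0727] d in goal frame [-0.12   -0.0211  0.0725]
```

pendant --offsets '[{"dx": -0.03, "dy": -0.005, "dz": 0.01, "aperture": 1}, {"dx": -0.03, "dy": -0.005, "dz": 0.02, "aperture": 1}, {"dx": -0.03, "dy": -0.006, "dz": 0.02, "aperture": 1}, {"dx": -0.03, "dy": -0.005, "dz": 0.022, "aperture": 1}, {"aperture": 1}, {"aperture": 1}]'

```text
clock: 3.9
tool_pos: [0.4956, -0.3591, 0.2996]
ee_rot: [-0.001, 0.602, 0.799, -0.001]
force: [-0.4, -0.0, 0.8]
finger_gap: 1.003
gripper_force: 0.0
```

```bash
python3 go.py .493 -.3645 .188 15.7
python3 - <<'E'
from h import *
from rig import env,read_camera
r=read_camera("wrist");np.savez("w1.npz",**r)
cv2.imwrite("pics/w1.png",r["frame"][:,:,::-1])
print(r["pose"],proj(r,[[.493,-.3645,.145]]),r["K"][0,0])
E
```

```text
t 3.9 q [-0.0601  0.4079  0.7662  1.7871 -0.3165  1.0762  1.0975] p [ 0.4956 -0.3591  0.2996]
yaw 15.998317209636102 rotvec to goal [-0.0021 -0.0009  0.0052]
d tool [-0.0046 -0.0037  0.1116] d in goal frame [-0.0045 -0.0039  0.1116]
[[ 0.961   0.266   0.0751  0.4746]
 [ 0.2764 -0.9233 -0.2667 -0.2819]
 [-0.0016  0.2771 -0.9608  0.3826]
 [ 0.      0.      0.      1.    ]] [[321.1439 267.2894]] 428.3801634049451
```

View pics/w1.png

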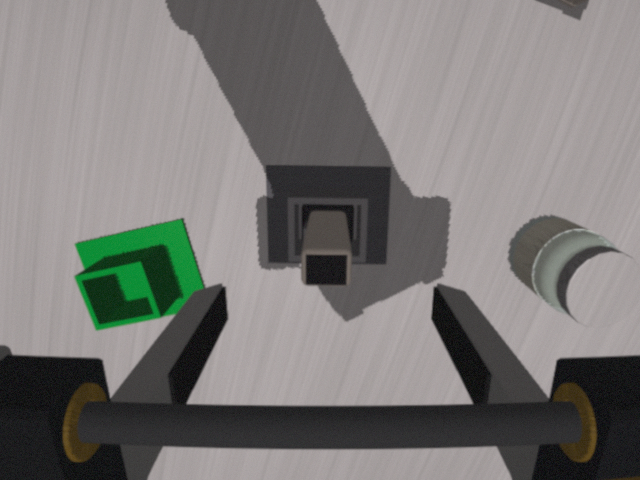

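The wrist view shows the scanner's cap at (327,269), between the fingers (227..433). The foot plate spans (266..390,166..263), the green cup is at left and the jar at right. I'll refine the position from this view.

```bash
python3 - <<'E'
from h import *
r=load("w1")
print("cap",plane(r,[(302,250),(352,250),(351,286),(302,286),(327,269)],.145))
f=plane(r,[(266,166),(390,167),(386,263),(269,263)],.004);print("foot",f,f.mean(0))
print(np.linalg.norm(f-np.roll(f,1,0),axis=1))
E
```

```text
cap [[ 0.4794 -0.3573  0.145 ]
 [ 0.5073 -0.3493  0.145 ]
 [ 0.5133 -0.371   0.145 ]
 [ 0.4852 -0.379   0.145 ]
 [ 0.4966 -0.3646  0.145 ]]
foot [[ 0.4317 -0.3362  0.004 ]
 [ 0.5368 -0.3069  0.004 ]
 [ 0.5611 -0.3927  0.004 ]
 [ 0.4559 -0.423   0.004 ]] [ 0.4964 -0.3647  0.004 ]
[0.0901 0.1091 0.0891 0.1094]
```

pendant --offsets '[{"wz": 0.005, "dx": -0.005, "dy": -0.002, "aperture": 1}, {"dz": 0.02, "aperture": 1}, {"dz": 0.025, "aperture": 1}, {"dz": 0.025, "aperture": 1}, {"dz": 0.025, "aperture": 1}, {"dz": 0.015, "aperture": 1}, {"aperture": 1}, {"aperture": 1}, {"aperture": 1}]'

```text
clock: 4.85
tool_pos: [0.4961, -0.3646, 0.1921]
ee_rot: [0.001, 0.604, 0.797, 0.0]
force: [0.0, -0.2, 1.2]
finger_gap: 0.997
gripper_force: 0.0
```

```bash
python3 go.py .495 -.3645 .188 15.7
```

```text
t 4.85 q [ 0.0204  0.5362  0.6848  1.8709 -0.4312  0.8848  1.1886] p [ 0.4961 -0.3646  0.1921]
yaw 15.653640368331304 rotvec to goal [ 0.0014  0.0012 -0.0008]
d tool [ 0.0004 -0.001   0.0041] d in goal frame [ 0.0004 -0.001   0.0041]
```

pendant --offsets '[{"dz": 0.003, "aperture": 0.6}, {"aperture": 0.4}, {"aperture": 0.2}, {"aperture": 0.2}, {"aperture": 0.2}, {"aperture": 0.2}, {"aperture": 0.2}, {"aperture": 0.2}, {"aperture": 0.2}]' --grip_n 35

```text
clock: 5.75
tool_pos: [0.4955, -0.3643, 0.1876]
ee_rot: [-0.0, 0.604, 0.797, -0.0]
force: [0.2, 0.6, -2.2]
finger_gap: 0.32
gripper_force: 35.0
```

```bash
python3 go.py .495 -.3645 .188 15.7
```

```text
t 5.75 q [ 0.0233  0.5416  0.6811  1.8741 -0.4349  0.8789  1.1914] p [ 0.4955 -0.3643  0.1876]
yaw 15.637613497428083 rotvec to goal [-0.0002 -0.0001 -0.0011]
d tool [-0.0001 -0.0005 -0.0004] d in goal frame [-0.0001 -0.0005 -0.0004]
```

pendant --offsets '[{"dz": -0.01, "aperture": 0.2}, {"dz": -0.02, "aperture": 0.2}, {"dz": -0.03, "aperture": 0.2}, {"dz": -0.03, "aperture": 0.2}, {"dz": -0.03, "aperture": 0.2}, {"dz": -0.03, "aperture": 0.2}, {"dz": -0.03, "aperture": 0.2}, {"dz": -0.015, "aperture": 0.2}, {"aperture": 0.2}, {"aperture": 0.2}]'

```text
clock: 6.75
tool_pos: [0.4954, -0.3639, 0.3818]
ee_rot: [-0.0, 0.604, 0.797, 0.0]
force: [-0.8, 0.9, -2.0]
finger_gap: 0.318
gripper_force: 35.0
```

```bash
python3 go.py .5625 .0217 .3816 15.7
python3 - <<'E'
from h import *
from rig import read_camera
r=read_camera("scene");np.savez("s2.npz",**r);t=read_camera("top");np.savez("t2.npz",**t)
cv2.imwrite("pics/s2.png",np.hstack([cv2.resize(r["frame"][80:230,150:300,::-1],(400,400)),cv2.resize(t["frame"][180:330,380:530,::-1],(400,400))]))
E
```

```text
t 6.75 q [-0.0922  0.3395  0.8103  1.6848 -0.2589  1.2297  1.0503] p [ 0.4954 -0.3639  0.3818]
yaw 15.648487328786683 rotvec to goal [-0.0005 -0.0007 -0.0009]
d tool [0.3532 0.1687 0.0003] d in goal frame [0.3531 0.169  0.0002]
```

View pics/s2.png

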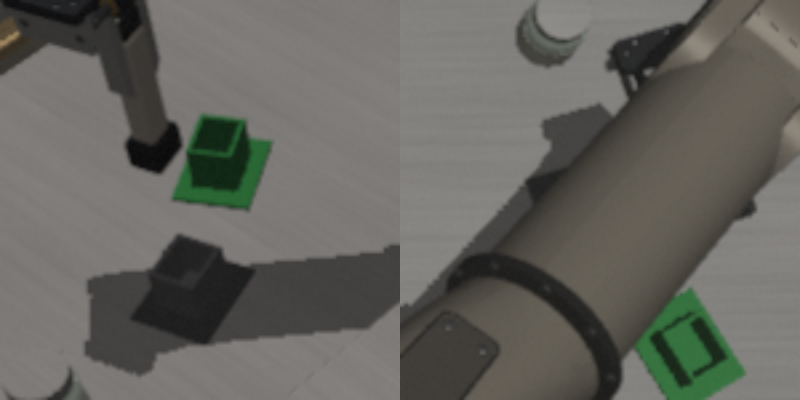

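The scanner is out of the grey cup and hangs straight down from the fingers (nose at about (207,136) in the scene view), and the cradle is empty. Next I move over the label.

pendant --offsets '[{"dx": 0.01, "dy": 0.007, "aperture": 0.2}, {"dx": 0.02, "dy": 0.014, "aperture": 0.2}, {"dx": 0.035, "dy": 0.018, "aperture": 0.2}, {"dx": 0.04, "dy": 0.018, "aperture": 0.2}, {"dx": 0.04, "dy": 0.018, "aperture": 0.2}, {"dx": 0.04, "dy": 0.018, "aperture": 0.2}, {"dx": 0.04, "dy": 0.018, "aperture": 0.2}, {"dx": 0.04, "dy": 0.018, "aperture": 0.2}, {"dx": 0.035, "dy": 0.018, "aperture": 0.2}, {"dx": 0.03, "dy": 0.012, "aperture": 0.2}, {"dx": 0.015, "dy": 0.006, "aperture": 0.2}, {"dx": 0.008, "dy": 0.004, "aperture": 0.2}]'

```text
clock: 8.05
tool_pos: [0.5629, 0.0231, 0.3821]
ee_rot: [-0.0, 0.604, 0.797, -0.0]
force: [0.6, -0.8, -2.0]
finger_gap: 0.316
gripper_force: 35.0
```

pendant --offsets '[{"aperture": 0.2}, {"aperture": 0.2}, {"aperture": 0.2}]'

```text
clock: 8.35
tool_pos: [0.563, 0.0196, 0.3827]
ee_rot: [0.0, 0.605, 0.796, -0.0]
force: [-0.6, 0.1, -2.2]
finger_gap: 0.317
gripper_force: 35.0
```

```bash
python3 go.py .5625 .0217 .3816 15.7
python3 - <<'E'
from h import *
from rig import read_camera
o=[]
for n in("scene","wrist"):
    r=read_camera(n);np.savez(n+"3.npz",**r);print(proj(r,[[.5625,.0217,.119],[.5625,.0217,.199]]))
    o.append(cv2.resize(r["frame"][170:320,240:390,::-1],(400,400),interpolation=cv2.INTER_CUBIC) if n=="scene" else cv2.resize(r["frame"][:,:,::-1],(400,400)))
cv2.imwrite("pics/s3.png",np.hstack(o))
E
```

```text
t 8.35 q [-0.7172  0.2007  0.6692  1.7908 -0.1331  1.1956  0.262 ] p [0.563  0.0196 0.3827]
yaw 15.513853412995699 rotvec to goal [ 0.      0.0002 -0.0032]
d tool [0.0021 0.0001 0.0011] d in goal frame [0.0021 0.0001 0.0011]
[[314.4125 254.2765]
 [314.447  234.3661]]
[[327.7687 215.3602]
 [327.444  242.5148]]
```

View pics/s3.png

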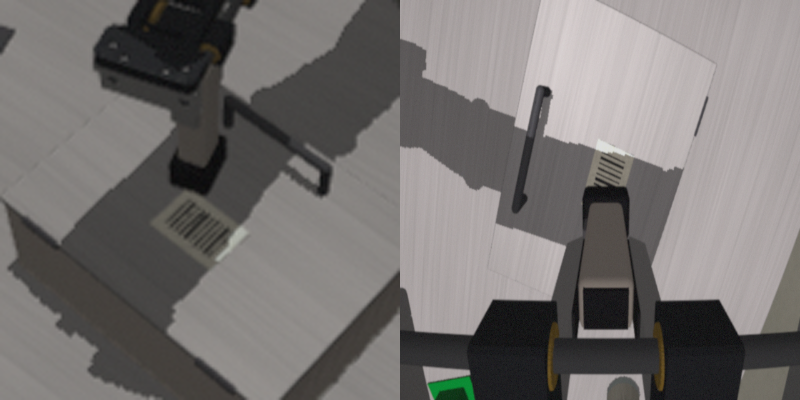

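The nose (scene crop (195,170)) hangs upright over the label (198,230), and the wrist view shows the same alignment. A 2 mm trim, then the hold.

pendant --offsets '[{"dx": 0.002, "dz": 0.001, "aperture": 0.2}, {"aperture": 0.2}, {"aperture": 0.2}, {"aperture": 0.2}, {"aperture": 0.2}, {"aperture": 0.2}, {"aperture": 0.2}, {"aperture": 0.2}, {"aperture": 0.2}, {"aperture": 0.2}, {"aperture": 0.2}, {"aperture": 0.2}]'

```text
clock: 9.65
tool_pos: [0.5626, 0.0231, 0.3817]
ee_rot: [0.0, 0.604, 0.797, -0.0]
force: [0.2, 0.1, -2.5]
finger_gap: 0.323
gripper_force: 35.0
```

pendant --offsets '[{"aperture": 0.2}, {"aperture": 0.2}, {"aperture": 0.2}, {"aperture": 0.2}, {"aperture": 0.2}, {"aperture": 0.2}, {"aperture": 0.2}, {"aperture": 0.2}, {"aperture": 0.2}, {"aperture": 0.2}, {"aperture": 0.2}, {"aperture": 0.2}]'

```text
clock: 10.85
tool_pos: [0.5626, 0.0231, 0.3817]
ee_rot: [0.0, 0.604, 0.797, -0.0]
force: [0.3, -0.6, -2.6]
finger_gap: 0.319
gripper_force: 35.0
```

```bash
python3 go.py .4955 -.3643 .3816 15.65
```

```text
t 10.85 q [-0.7214  0.2008  0.6667  1.7927 -0.133   1.1934  0.2577] p [0.5626 0.0231 0.3817]
yaw 15.641094062767658 rotvec to goal [-0.      0.     -0.0002]
d tool [-0.355  -0.169   0.0001] d in goal frame [-0.355  -0.1691  0.0001]
```

Held for over 2 s. Now back to above the cradle.

pendant --offsets '[{"dx": -0.01, "dy": -0.004, "aperture": 0.2}, {"dx": -0.02, "dy": -0.01, "aperture": 0.2}, {"dx": -0.035, "dy": -0.018, "aperture": 0.2}, {"dx": -0.04, "dy": -0.018, "aperture": 0.2}, {"dx": -0.04, "dy": -0.018, "aperture": 0.2}, {"dx": -0.04, "dy": -0.018, "aperture": 0.2}, {"dx": -0.04, "dy": -0.02, "aperture": 0.2}, {"dx": -0.04, "dy": -0.02, "aperture": 0.2}, {"dx": -0.04, "dy": -0.019, "aperture": 0.2}, {"dx": -0.03, "dy": -0.014, "aperture": 0.2}, {"dx": -0.015, "dy": -0.007, "aperture": 0.2}, {"dx": -0.005, "dy": -0.003, "aperture": 0.2}]'

```text
clock: 12.05
tool_pos: [0.494, -0.3669, 0.3817]
ee_rot: [0.0, 0.606, 0.796, -0.001]
force: [-1.0, 0.4, -2.0]
finger_gap: 0.316
gripper_force: 35.0
```

pendant --offsets '[{"aperture": 0.2}, {"aperture": 0.2}, {"aperture": 0.2}, {"aperture": 0.2}]'

```text
clock: 12.45
tool_pos: [0.496, -0.3633, 0.3818]
ee_rot: [0.0, 0.604, 0.797, 0.0]
force: [0.6, -0.4, -1.6]
finger_gap: 0.318
gripper_force: 35.0
```

```bash
python3 go.py .4955 -.3643 .1876 15.65
```

```text
t 12.45 q [-0.1053  0.3436  0.8277  1.6856 -0.2668  1.23    1.0579] p [ 0.496  -0.3633  0.3818]
yaw 15.725366804235827 rotvec to goal [ 0.0003 -0.0002  0.0013]
d tool [-0.0008 -0.0008  0.1942] d in goal frame [-0.0008 -0.0007  0.1942]
```

pendant --offsets '[{"dx": -0.001, "dy": -0.001, "dz": 0.01, "aperture": 0.2}, {"dz": 0.02, "aperture": 0.2}, {"dz": 0.025, "aperture": 0.2}, {"dz": 0.025, "aperture": 0.2}, {"dz": 0.025, "aperture": 0.2}, {"dz": 0.02, "aperture": 0.2}, {"dz": 0.005, "aperture": 0.2}, {"aperture": 0.2}, {"aperture": 0.2}, {"aperture": 0.2}]'

```text
clock: 13.45
tool_pos: [0.4952, -0.3658, 0.2527]
ee_rot: [0.001, 0.604, 0.797, 0.0]
force: [-0.1, -0.1, -1.7]
finger_gap: 0.323
gripper_force: 35.0
```

```bash
python3 go.py .4955 -.3643 .1876 15.65
```

```text
t 13.45 q [-0.0325  0.4698  0.7547  1.8261 -0.3795  0.9939  1.152 ] p [ 0.4952 -0.3658  0.2527]
yaw 15.641456125228324 rotvec to goal [ 0.0011  0.001  -0.0001]
d tool [0.0014 0.0007 0.0651] d in goal frame [0.0013 0.0007 0.0651]
```

pendant --offsets '[{"dx": 0.001, "dy": 0.001, "dz": 0.005, "aperture": 0.2}, {"dz": 0.01, "aperture": 0.2}, {"dz": 0.01, "aperture": 0.2}, {"dz": 0.01, "aperture": 0.2}, {"dz": 0.01, "aperture": 0.2}, {"dz": 0.01, "aperture": 0.2}, {"dz": 0.005, "aperture": 0.2}, {"dz": 0.003, "aperture": 0.2}, {"aperture": 0.2}, {"aperture": 0.2}, {"aperture": 0.2}]'

```text
clock: 14.55
tool_pos: [0.4957, -0.3644, 0.1891]
ee_rot: [0.0, 0.604, 0.797, 0.0]
force: [0.2, -0.3, -1.9]
finger_gap: 0.318
gripper_force: 35.0
```

```bash
python3 go.py .4955 -.3643 .1876 15.65
```

```text
t 14.55 q [ 0.0109  0.5451  0.6994  1.8736 -0.4465  0.8839  1.202 ] p [ 0.4957 -0.3644  0.1891]
yaw 15.638893144137917 rotvec to goal [ 0.0005  0.0004 -0.0002]
d tool [ 0.0002 -0.0001  0.0015] d in goal frame [ 0.0002 -0.0001  0.0015]
```

pendant --offsets '[{"dz": 0.001, "aperture": 0.2}, {"aperture": 0.3}, {"aperture": 0.35}, {"aperture": 0.4}, {"aperture": 0.6}, {"aperture": 1}, {"aperture": 1}, {"aperture": 1}, {"aperture": 1}, {"aperture": 1}]'

```text
clock: 15.55
tool_pos: [0.4955, -0.3643, 0.1877]
ee_rot: [-0.0, 0.604, 0.797, -0.0]
force: [0.4, 0.4, 0.9]
finger_gap: 0.877
gripper_force: 0.0
```

pendant --offsets '[{"dz": -0.01, "aperture": 1}, {"dz": -0.02, "aperture": 1}, {"dz": -0.03, "aperture": 1}, {"dz": -0.03, "aperture": 1}, {"dz": -0.03, "aperture": 1}, {"dz": -0.03, "aperture": 1}, {"dz": -0.02, "aperture": 1}, {"aperture": 1}, {"aperture": 1}]'

```text
clock: 16.45
tool_pos: [0.4954, -0.3642, 0.358]
ee_rot: [0.0, 0.604, 0.797, 0.0]
force: [-0.3, 0.5, -1.3]
finger_gap: 0.999
gripper_force: 0.0
```

```bash
python3 go.py .462 .0285 .32 -3.9
python3 - <<'E'
from h import *
from rig import read_camera
o=[]
for n in("scene","wrist"):
    r=read_camera(n);np.savez(n+"4.npz",**r)
    o.append(cv2.resize(r["frame"][80:230,150:300,::-1],(400,400),interpolation=cv2.INTER_CUBIC) if n=="scene" else cv2.resize(r["frame"][:,:,::-1],(400,400)))
cv2.imwrite("pics/s4.png",np.hstack(o))
E
```

```text
t 16.45 q [-0.0967  0.3639  0.8219  1.7164 -0.2857  1.1855  1.0742] p [ 0.4954 -0.3642  0.358 ]
yaw 15.642125712532636 rotvec to goal [0.0008 0.0001 0.3411]
d tool [0.3872 0.0737 0.038 ] d in goal frame [ 0.3895 -0.0601  0.038 ]
```

View pics/s4.png

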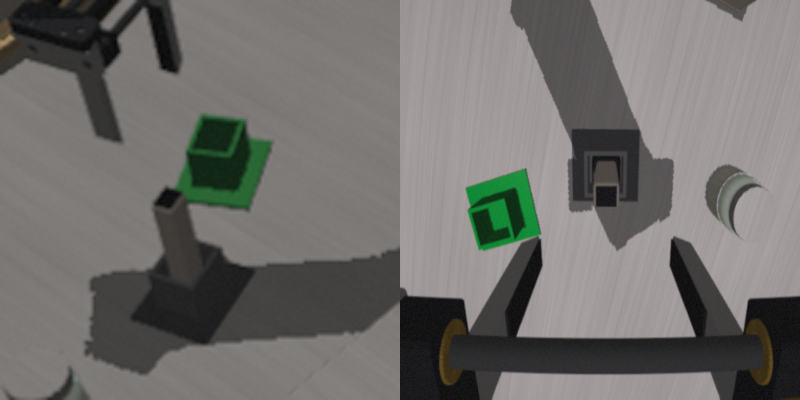

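The scanner stands upright in the grey cradle again (scene crop cap (168,198), wrist crop (605,195)). Now to above the handle.

pendant --offsets '[{"wz": 0.11, "aperture": 1}, {"wz": 0.12, "aperture": 1}, {"wz": 0.111, "aperture": 1}, {"dx": 0.03, "dy": -0.005, "aperture": 1}, {"dx": 0.04, "dy": -0.005, "aperture": 1}, {"dx": 0.045, "dy": -0.005, "aperture": 1}, {"dx": 0.045, "dy": -0.005, "aperture": 1}, {"dx": 0.045, "dy": -0.005, "aperture": 1}, {"dx": 0.045, "dy": -0.005, "aperture": 1}, {"dx": 0.045, "dy": -0.005, "aperture": 1}, {"dx": 0.04, "dy": -0.005, "aperture": 1}, {"dx": 0.03, "dy": -0.005, "aperture": 1}]'

```text
clock: 17.75
tool_pos: [0.4747, 0.0056, 0.3571]
ee_rot: [-0.0, 0.73, 0.683, -0.0]
force: [0.6, -0.4, -0.6]
finger_gap: 0.997
gripper_force: 0.0
```

pendant --offsets '[{"dx": 0.02, "dy": -0.01, "dz": 0.005, "aperture": 1}, {"dx": 0.005, "dy": -0.005, "dz": 0.013, "aperture": 1}, {"dz": 0.02, "aperture": 1}, {"aperture": 1}, {"aperture": 1}, {"aperture": 1}]'

```text
clock: 18.35
tool_pos: [0.4625, 0.0283, 0.3201]
ee_rot: [0.0, 0.731, 0.682, 0.0]
force: [-0.1, -0.7, -0.5]
finger_gap: 0.998
gripper_force: 0.0
```

```bash
python3 go.py .462 .0285 .231 -3.9
python3 - <<'E'
from h import *
from rig import read_camera
r=read_camera("wrist");np.savez("w5.npz",**r);print(proj(r,[[.462,.0285,.158],[.466,.083,.158],[.458,-.026,.158],[.5625,.0217,.119]]))
cv2.imwrite("pics/w5.png",r["frame"][:,:,::-1])
E
```

```text
t 18.35 q [-0.9286  0.0409  0.7645  2.0744 -0.0326  1.0376 -0.2172] p [0.4625 0.0283 0.3201]
yaw -3.9648620943439368 rotvec to goal [ 0.0003  0.0001 -0.0011]
d tool [ 0.0002 -0.0005  0.0891] d in goal frame [ 0.0002 -0.0005  0.0891]
[[325.9042 256.1497]
 [326.1737 164.5755]
 [325.6871 337.2991]
 [471.07   238.3881]]
```

View pics/w5.png

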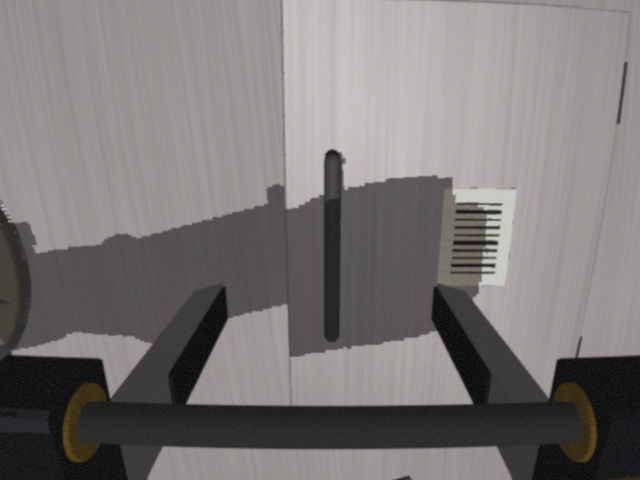

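The handle bar runs along column 332 (rows 150–340), midway between the fingertips (227, 433), and the label centre is at (480,237). I'll check the scan point against this view before the lid goes up.

```bash
python3 - <<'E'
from h import *
r=load("w5")
print("handle",plane(r,[(332,155),(332,337),(332,246)],.153),"label",plane(r,[(441,187),(516,188),(509,287),(437,283)],.119).mean(0),"toolmid",plane(r,[(330.5,250)],.153))
w=load("wrist3")
print("scan pose: tool centre plane / label there", proj(w,[[.563,.02,.199],[.5625,.0217,.119]]))
g=w["frame"];sub=g[150:235,270:400].astype(int)
print("label top corners guess", plane(w,[(313,170),(372,179)],.119))
E
```

```text
handle [[ 0.4697  0.0877  0.153 ]
 [ 0.4619 -0.0288  0.153 ]
 [ 0.466   0.0331  0.153 ]] label [0.5661 0.0219 0.119 ] toolmid [[0.4649 0.0306 0.153 ]]
scan pose: tool centre plane / label there [[327.4862 245.1314]
 [327.7687 215.3602]]
label top corners guess [[0.541  0.0546 0.119 ]
 [0.589  0.0604 0.119 ]]
```

Correcting for the camera offset puts the label at (.564,.022), so the scan was within about 2 mm. Going down onto the bar.

pendant --offsets '[{"dy": 0.001, "dz": 0.01, "aperture": 1}, {"dz": 0.02, "aperture": 1}, {"dz": 0.02, "aperture": 1}, {"dz": 0.02, "aperture": 1}, {"dz": 0.012, "aperture": 1}, {"dz": 0.005, "aperture": 1}, {"aperture": 1}, {"aperture": 1}, {"aperture": 1}]'

```text
clock: 19.3
tool_pos: [0.4635, 0.0289, 0.2333]
ee_rot: [0.0, 0.731, 0.683, 0.001]
force: [0.2, -0.2, -0.1]
finger_gap: 1.002
gripper_force: 0.0
```

```bash
python3 go.py .4636 .0285 .231 -3.9
```

```text
t 19.3 q [-0.8638  0.1996  0.7529  2.1673 -0.1846  0.8352 -0.0645] p [0.4635 0.0289 0.2333]
yaw -3.900778165336872 rotvec to goal [ 0.0009 -0.0007 -0.    ]
d tool [-0.0004  0.0001  0.0023] d in goal frame [-0.0004  0.0001  0.0023]
```

pendant --offsets '[{"dz": 0.002, "aperture": 0.6}, {"aperture": 0.3}, {"aperture": 0}, {"aperture": 0}, {"aperture": 0}, {"aperture": 0}, {"aperture": 0}, {"aperture": 0}, {"aperture": 0}, {"aperture": 0}, {"aperture": 0}]' --grip_n 40

```text
clock: 20.4
tool_pos: [0.4639, 0.0288, 0.2309]
ee_rot: [0.001, 0.731, 0.683, 0.001]
force: [22.7, -2.3, -8.1]
finger_gap: 0.102
gripper_force: 12.2
```

```bash
python3 go.py .4636 .0285 .231 -3.9
```

```text
t 20.4 q [-0.8613  0.2047  0.7513  2.1693 -0.1889  0.829  -0.0603] p [0.4639 0.0288 0.2309]
yaw -3.898558197136921 rotvec to goal [ 0.0018 -0.      0.    ]
d tool [-0.0003 -0.0002 -0.0001] d in goal frame [-0.0003 -0.0002 -0.0001]
```

pendant --offsets '[{"dy": 0.001, "aperture": 0}, {"aperture": 0}, {"aperture": 0}, {"aperture": 0}]' --grip_n 40

```text
clock: 20.8
tool_pos: [0.4642, 0.0287, 0.2307]
ee_rot: [0.0, 0.731, 0.683, -0.0]
force: [1.5, 0.8, -0.7]
finger_gap: 0.092
gripper_force: 40.0
```

```bash
python3 go.py .4636 .0285 .231 -3.9
```

```text
t 20.8 q [-0.8597  0.2068  0.7508  2.1678 -0.1908  0.8307 -0.0582] p [0.4642 0.0287 0.2307]
yaw -3.897788620671957 rotvec to goal [-0.      0.0001  0.    ]
d tool [-0.0003 -0.0006 -0.0003] d in goal frame [-0.0003 -0.0006 -0.0003]
```

pendant --offsets '[{"dy": 0.002, "dz": -0.0083, "aperture": 0}, {"dy": 0.0025, "dz": -0.0081, "aperture": 0}, {"dy": 0.0028, "dz": -0.008, "aperture": 0}, {"dy": 0.0031, "dz": -0.0079, "aperture": 0}, {"dy": 0.0035, "dz": -0.0078, "aperture": 0}, {"dy": 0.0038, "dz": -0.0076, "aperture": 0}, {"aperture": 0}, {"aperture": 0}]'

```text
clock: 21.6
tool_pos: [0.4815, 0.0275, 0.2786]
ee_rot: [-0.001, 0.731, 0.683, -0.0]
force: [-4.4, -0.4, -1.3]
finger_gap: 0.094
gripper_force: 40.0
```

```bash
python3 go.py .4815 .0275 .2784 -3.9
```

```text
t 21.6 q [-0.8801  0.1594  0.7729  2.0854 -0.1373  0.9475 -0.101 ] p [0.4815 0.0275 0.2786]
yaw -3.899832157861483 rotvec to goal [-0.0014 -0.      0.    ]
d tool [-0.      0.      0.0002] d in goal frame [-0.      0.      0.0002]
```

Tracking the 15° point with low force, so I continue to 45°.

pendant --offsets '[{"dy": 0.0041, "dz": -0.0074, "aperture": 0}, {"dy": 0.0045, "dz": -0.0073, "aperture": 0}, {"dy": 0.0047, "dz": -0.0071, "aperture": 0}, {"dy": 0.0051, "dz": -0.0068, "aperture": 0}, {"dy": 0.0053, "dz": -0.0067, "aperture": 0}, {"dy": 0.0057, "dz": -0.0063, "aperture": 0}, {"dy": 0.0059, "dz": -0.0062, "aperture": 0}, {"dy": 0.0062, "dz": -0.0058, "aperture": 0}, {"dy": 0.0064, "dz": -0.0056, "aperture": 0}, {"dy": 0.0067, "dz": -0.0053, "aperture": 0}, {"dy": 0.0069, "dz": -0.0050, "aperture": 0}, {"dy": 0.0071, "dz": -0.0047, "aperture": 0}]'

```text
clock: 22.8
tool_pos: [0.55, 0.0225, 0.3543]
ee_rot: [-0.001, 0.731, 0.683, -0.0]
force: [-15.0, -1.0, 17.0]
finger_gap: 0.094
gripper_force: 40.0
```

pendant --offsets '[{"aperture": 0}, {"aperture": 0}, {"aperture": 0}, {"aperture": 0}]'

```text
clock: 23.2
tool_pos: [0.5501, 0.0225, 0.3543]
ee_rot: [-0.001, 0.731, 0.683, -0.0]
force: [-16.6, -2.1, 21.6]
finger_gap: 0.09
gripper_force: 40.0
```

```bash
python3 go.py .5501 .0228 .3525 -3.9
python3 - <<'E'
from h import *
from rig import read_camera,env
st=env.state();M=tool(st).as_matrix();g=st["tool_pos"]+.078*M[:,2];print("grasp pt",g,st["force"])
print("alpha by height",np.degrees(np.arcsin((g[2]-.110)/.1948))-12.75)
r=read_camera("scene");np.savez("s6.npz",**r)
cv2.imwrite("pics/s6.png",cv2.resize(r["frame"][90:390,150:450,::-1],(600,600),interpolation=cv2.INTER_CUBIC))
E
```

```text
t 23.2 q [-0.8258  0.2169  0.7896  1.8585 -0.1702  1.1358 -0.0441] p [0.5501 0.0225 0.3543]
yaw -3.9180128196671364 rotvec to goal [-0.0012 -0.0007 -0.0003]
d tool [ 0.0003 -0.      0.0018] d in goal frame [ 0.0003 -0.      0.0018]
grasp pt [0.55   0.0225 0.2763] [-16.6313  -2.0763  21.557 ]
alpha by height 45.84746862430191
```

View pics/s6.png

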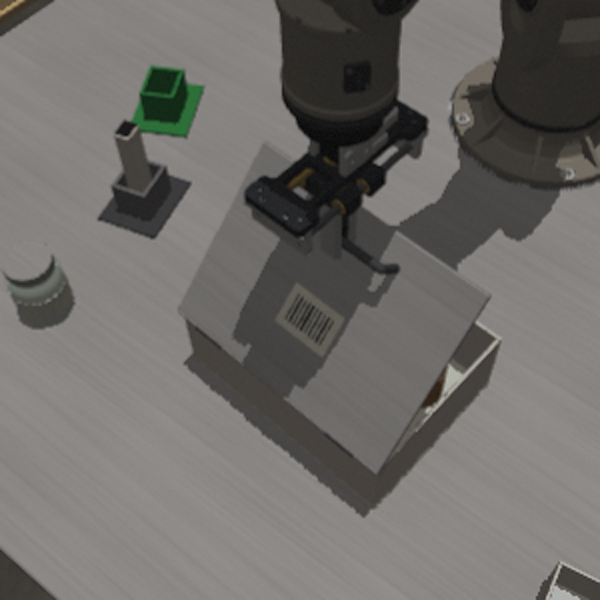

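The lid is open near 45°, with the bar held at crop (345,240), the scanner in its cradle and the jar untouched. The remaining force (about 27 N) points radially outward from the hinge, so I ease off about 1 mm.

pendant --offsets '[{"dy": -0.001, "dz": -0.0003, "aperture": 0}, {"aperture": 0}, {"aperture": 0}, {"aperture": 0}, {"aperture": 0}]'

```text
clock: 23.75
tool_pos: [0.5495, 0.0226, 0.3541]
ee_rot: [-0.0, 0.731, 0.683, -0.0]
force: [-8.6, -2.1, 8.2]
finger_gap: 0.091
gripper_force: 40.0
```

```bash
python3 - <<'E'
from h import *
from rig import read_camera
# lid plane from scene depth: patch of lid around the label
r=read_camera("scene");z=r["z_map"]
px=np.array([(u,v) for u in range(270,360,2) for v in range(215,300,2)]);o,d=ray(r,px)
zz=z[px[:,1],px[:,0]];P=(o+d*zz[:,None])[zz>0]
for _ in range(15):
    c=P.mean(0) if _ else np.median(P,0);n=np.linalg.svd(P-c,full_matrices=False)[2][2];e=abs((P-c)@n);P=P[e<max(.004,np.percentile(e,92))]
print(len(P),e.max(),"lid angle",np.degrees(np.arccos(abs(n[2]))),n)
E
```

```text
1624 0.003801765709854538 lid angle 45.088311874749095 [-0.7065  0.0495 -0.706 ]
```

The depth plane gives a lid angle of 45.1°, the force is small and the grip is firm. Handing in.

```bash
python3 -c "
from rig import env
print(env.sign_off())"
```

```text
the job is handed in; nothing more can be done
None
```

The job is handed in at about 24 s: the scanner was held about 8 cm above the label for over 2 s and is back in its cradle nose down, the gripper is holding the lid open at 45.1°, and the bowl, tub and jar were not touched.

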